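# Refit the splined handle of the vacuum valve and shut the valve

## Task

The handle of the treatment unit's vacuum valve has come off and stands in the steel tray: pick it up, set its splined bore on the valve's splined stem and rock it under light pressure until the teeth mesh, then push it fully home. Never ram the sprung stem down to its stop. With the handle home, turn it clockwise until the valve is shut, let go, and leave the cup, the bottle and the jar where they are.

Things in the scene. Friction and masses are not known exactly. Their poses are not given: they have to be found in the camera images.
- handle_grip (a point): Centre of the black grip bar of the loose handle, on its axis, 62 mm above the hub's lower rim; z up. Bar 64 mm long (x), 12 mm thick (y), 32 mm high. Below it, past a neck 8 mm high, is the aluminium hub, 44 mm wide and 38 mm high, so fingertips may reach at most 22 mm below this point. About 0.2 kg; stands upright in the tray.
- bore_mouth (a point): Centre of the handle hub's open lower rim, 62 mm straight below the grip point. Five equally spaced straight inner teeth, 22 mm long, begin at the rim; the free circle inside them is 21 mm wide, so it slips over the stem's nose before the teeth meet. One tooth gap points along x.
- stem_seat (a point): On the axis of the fixed chrome valve, 74 mm above the worktop, at the stem's round shoulder (36 mm wide) while unpressed; z up; fixed to the valve, does not turn or sink. When home, the hub's rim rests on the shoulder: grip point 62 mm above here. The valve: foot 92 mm wide, 58 mm high, with a side outlet reaching 50 mm to x.
- stem_tip (a point): Tip of the unpressed stem's nose, 34 mm above stem_seat (fixed to the valve). Nose 17.8 mm wide, tapering to 8 mm. Below it five straight splines, 26 mm over the teeth, 22 mm long: the hub's rim lands on their tops 22 mm above stem_seat until they mesh. They repeat every 72 degrees, with 4 degrees of play either way; which way they point is not given by any reading.
- stem (a joint): Turn of the splined stem, rad: 0 is shut, at a hard stop; grows as it opens, counter-clockwise from above, to 1.7. Starts 0.7 to 1.0 open and stays where left; friction of about 0.2 N m holds it, so a handle pressed lightly on the tooth tops does not carry it round. The zero says nothing of where the teeth point.
- plunger (a joint): How far the stem is pressed down, m, against its spring: 0 is free, 0.012 is the hard stop, which must not be reached (stay below 0.011). Felt through the held handle, beyond its weight: about 1 N to start, then 1.5 N per mm, so about 17 N near the stop; 6 to 9 N is a good rocking load. The stem springs back up when the load goes or the teeth mesh.
- tray: Fixed shallow steel tray, 150 mm (x) by 170 mm (y), rim 12 mm high, floor 3 mm above the worktop; origin at the centre of its underside.
- cup: Bystander: open steel cup, 60 mm diameter, 55 mm high; origin at the centre of its underside.
- bottle: Bystander: amber bottle with a black cap, 44 mm diameter, 100 mm high; origin at the centre of its underside.
- jar: Bystander: clear jar with a steel lid, 60 mm diameter, 60 mm high; origin at the centre of its underside.
Mind the look-alikes: they are no part of the job. What is shaped like the part that bears stem_seat but turquoise is not meant.

How it is judged:
By the outcome, as a careful person would: the job done as asked, in the order asked, and still so for the second after the job is handed in, with the robot touching nothing.
It also fails if it takes over 72 s, if anything falls off the work surface, if the arm or the gripper's body presses on something with over 40 N, if the wrist force passes 120 N, or if a joint passes its speed limit or range.

## Robot

A 6-joint arm with a two-finger parallel gripper is mounted at the origin on the work surface. World frame = base frame: x ahead of the robot, y to its left, z up, the work surface at z = 0. Lengths are in mm, angles in rad, forces in N, time in s.
With the tool pointing down it reaches from about 350 to 775 mm from the base axis. Payload 7.3 kg.
Tool frame: the origin (TCP) lies at the very end of the fingers, on their centre line; the grasp point (between the pads) lies 19 mm behind it; z points along the fingers, y is the line along which they close (so a half turn about z gives the same grasp; the last joint's range is limited). The gripper opens to 92 mm and grips with 3 to 60 N. Pads are 19 mm wide; open, the fingers measure 130 mm over their backs; the gripper's body (75 mm by 190 mm) begins 47 mm behind the grasp point.
Start: joints at [-1.252, 0.342, 1.524, -0, 1.275, -0.146], TCP at [235.352, -469.312, 226.741] pointing down, gripper open.
Joint ranges: [-2.53, 2.53], [-0.77, 2.02], [0.04, 2.7], [-1, 4.14], [0.28, 2.66], [-3.11, 3.11]. Speed limits (rad/s): [2.57, 2.57, 3.14, 3.14, 3.14, 3.14].

## Interface

Orientations are given as [roll, pitch, yaw] about the fixed x, y, z axes, in that order (R = Rz(yaw) Ry(pitch) Rx(roll)).
In Python, from plant import bot gives the robot as it stands.
- The arm moves only by the tool apply_moves, never from a script. Its argument "motion" is text: rows parted by semicolons, each of 4 numbers parted by spaces: the shift along the tool's x, y, z in m, then the turn about the tool's z in degrees. A call has 1 to 8 rows; each row shifts and turns the commanded pose from where the row before left it, along the tool's axes as they then stand; what a row does not reach is not made up. A row lasts 1/8 s, in which the tool goes at most 62.5 mm and 10.7 degrees, less where a joint would pass 70% of its speed; a pose out of reach is approached as far as the arm can. A call with a gripper value outside its range is refused whole. "fingers" is the opening, from -1 (shut) to 1 (fully open), set as the call begins (left out, the last holds). The fingers move at their own pace and stop on an object; the grip force is fixed at half the most. Time passes only in rows, so rows that do not move let the fingers close. It gives the time, the measured TCP pose, the force, the opening and the grip force at its end, in the units of the state.
- bot.get_obs(): the state, without advancing time (a new reading comes with each control period).
- bot.capture(name): name is "scene" or "top" or "wrist"; returns a dict with "img" (384x512x3 uint8, blue, green, red), "range_z" (384x512 float32, mm along the optical axis (not along the pixel's ray), 0 where there is no reading), "fx", "fy", "cx", "cy" (pixels), "world_from_camera" (4x4, takes a point from camera to world coordinates); the wrist camera has in their place "mount" (4x4, takes a point from camera to tool coordinates, whose origin is the TCP and whose axes are the flange's). Camera axes: x right, y down, z forward; pixel columns grow to the right and rows downward; lengths in mm; the calibration is good to about 2 mm. A picture is of the moment at which its call begins: read the wrist's pose just before it.
- bot.close_job(): hands the job in; it is judged then, once.
Trained networks look in a picture, given as the dict that the camera call returned (one of the last four; its "shot" number tells which), for a name from the list of things; names that differ only in an ending like _2 or _b are one class to them, and where a whole thing is asked for, a point or a joint stands for the part that bears it (a point fixed in the world has none). Each returns a list of dicts, best first, with "p" (0 to 1); they miss things now and then, are a little off and sometimes report something else, mostly with a low value. They report only what shows in the picture. A call takes as long as a camera call. They do not tell look-alikes from the thing itself.
- bot.cut_out(picture, thing): "pixels" (384x512 bool, what is visible of it) and "point" ([column, row] in pixels, amid what is visible of it).
The state is a dict: "time": time; "joint_positions": joint angles; "dq": joint speeds; "tau": joint torques, N m; "tool_pos": TCP position; "tcp_rot": TCP orientation; "contact_force": force on the tool from outside, world axes, zero at the start; "moment": the same for the moment, N m; "grip_width": finger opening in mm; "finger_force": force on a finger pad.
Only numpy, scipy, OpenCV 4.12 (cv2) and the standard library are available. Lean on these libraries where they do the work, as an engineer would, in place of code of your own. Each camera call takes 0.05 s, during which the arm holds its last target. There are 200 camera calls.

## Working session

There is one attempt and no reset: what is moved stays moved. The work goes in short steps, Python scripts to look and compute and a tool call to move; the robot and the scene stay as the last step left them, time stands still between calls to the robot, and variables do not carry over. Pictures are saved under pics/ and viewed, at most 10 in all, crops included, and the job is handed in when it is done.

Besides the shell and the picture viewer there is one more tool, called as name(argument=value, ...) on one line, values as JSON. apply_moves: Moves the arm, as the interface text tells. Its arguments: {"type":"object","properties":{"motion":{"type":"string"},"fingers":{"type":"number"}},"required":["motion"]}

```bash
ls; mkdir -p pics
cat > h.py <<'E'
import numpy as np, cv2
from scipy.spatial.transform import Rotation as R
from plant import bot
def pts(c, mask=None, T=None):
    z=c["range_z"]; m=(z>0) if mask is None else (z>0)&mask
    v,u=np.nonzero(m); d=z[v,u]
    P=np.c_[(u-c["cx"])*d/c["fx"],(v-c["cy"])*d/c["fy"],d]
    T=np.array(c["world_from_camera"]) if T is None else T
    return P@T[:3,:3].T+T[:3,3], u, v
def tool():
    o=bot.get_obs(); T=np.eye(4); T[:3,:3]=R.from_euler('xyz',o["tcp_rot"]).as_matrix(); T[:3,3]=o["tool_pos"]; return o,T
E
python3 - <<'E'
from h import *
o=bot.get_obs(); print(o)
ims=[]
for n in ["scene","top"]:
    c=bot.capture(n); ims.append(c["img"])
    for t in ["handle_grip","bore_mouth","stem_seat","stem","stem_tip","tray","cup","bottle","jar"]:
        try: r=bot.cut_out(c,t)
        except Exception as e: print(n,t,e); continue
        for d in r[:3]:
            P,_,_=pts(c,d["pixels"])
            if len(P): print(n,t,round(d["p"],2),np.round(d["point"]),len(P),"med",np.median(P,0).round(),"lo",np.percentile(P,3,axis=0).round(),"hi",np.percentile(P,97,axis=0).round())
cv2.imwrite("pics/a.png",cv2.resize(np.vstack(ims),(800*512*1//800+0,768))[:, :] if 0 else cv2.resize(np.hstack(ims),(800,300)))
cv2.imwrite("pics/top.png",ims[1])
E
```

```text
pics
{'time': 0.0, 'joint_positions': array([-1.25201644e+00,  3.42732546e-01,  1.52501866e+00,  8.77359731e-06,
        1.27537085e+00, -1.46008359e-01]), 'dq': array([ 0.00022206,  0.00091447,  0.00099247,  0.00089035, -0.00183641,
        0.00311488]), 'tau': array([-1.97103168e-04, -4.31243670e+01, -2.44225073e+01,  7.16064451e-02,
        5.54354070e-02, -1.06525545e-04]), 'tool_pos': array([ 235.21453966, -468.91381003,  226.0392812 ]), 'tcp_rot': array([-3.14008075e+00, -2.30812463e-04,  4.64785514e-01]), 'contact_force': array([-0.24359203,  0.4959987 , -0.85234647]), 'moment': array([0.00703269, 0.05194267, 0.01765983]), 'finger_force': 0.0, 'grip_width': 91.68589141815488}
scene handle_grip 0.79 [223. 155.] 260 med [ 481. -159.   38.] lo [ 458. -183.    8.] hi [ 489. -146.   81.]
scene bore_mouth 0.79 [224. 152.] 364 med [ 477. -163.   33.] lo [ 363. -271.   -1.] hi [ 489. -147.   80.]
scene bore_mouth 0.75 [232. 247.] 761 med [780. 139.  53.] lo [760. 117.   4.] hi [791. 151.  99.]
scene stem_seat 0.86 [328. 217.] 810 med [534. 222.  25.] lo [487. 171.   3.] hi [558. 245. 
[... 1315 characters left out ...]
lo [495. 184.  69.] hi [524. 215. 106.]
top stem_tip 0.75 [137. 269.] 1230 med [418. 339.  42.] lo [375. 308.   5.] hi [455. 373.  58.]
top stem_tip 0.74 [205. 220.] 939 med [517. 192.  12.] lo [469. 160.   5.] hi [553. 238.  58.]
top tray 0.61 [374. 234.] 4319 med [ 479. -206.    2.] lo [ 402. -283.   -2.] hi [ 547. -119.   11.]
top cup 0.69 [291. 202.] 530 med [566.  -9.  15.] lo [541. -31.   1.] hi [591.  19.  55.]
top bottle 0.81 [232. 117.] 379 med [760. 122.  67.] lo [747. 104.  12.] hi [780. 143.  99.]
top bottle 0.53 [289. 204.] 576 med [565. -10.  10.] lo [539. -33.  -2.] hi [591.  19.  55.]
top jar 0.68 [326. 114.] 644 med [759. -91.  57.] lo [ 737. -121.   -2.] hi [788. -67.  61.]
```

View pics/a.png

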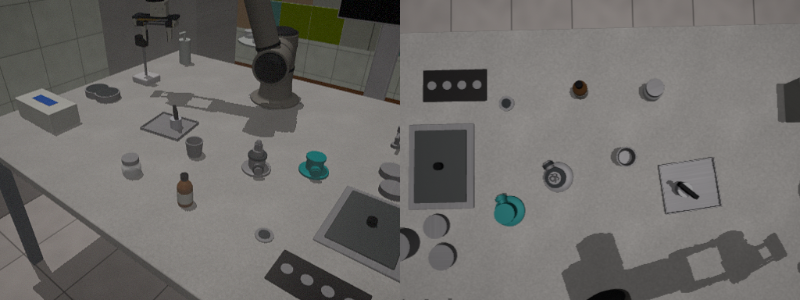

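The picture shows the handle in the tray (right panel, ~685,188), the chrome valve with its stem (~557,176), and the turquoise look-alike (~509,210). I'll measure the handle bar and the valve next.

Run:
```python
from h import *
c=bot.capture("top"); P,u,v=pts(c)
def sel(x,y,r,z0,z1): return P[(np.hypot(P[:,0]-x,P[:,1]-y)<r)&(P[:,2]>z0)&(P[:,2]<z1)]
A=sel(465,-170,60,70,90); q=A[:,:2].astype(np.float32)
print("bar",len(A),A.mean(0).round(1),cv2.minAreaRect(q),"z",np.percentile(A[:,2],[5,50,95]).round(1))
for lo,hi in [(100,115),(85,112),(68,80),(50,64)]:
    A=sel(515,203,60,lo,hi)
    if len(A): print("valve",lo,hi,len(A),A.mean(0).round(1),A.min(0).round(1),A.max(0).round(1),cv2.minEnclosingCircle(A[:,:2].astype(np.float32)))
```

```text
bar 174 [ 465.6 -174.9   78.6] ((465.4931640625, -175.95449829101562), (63.84654235839844, 12.318557739257812), 49.94163513183594) z [74.2 79.  81.4]
valve 100 115 40 [509.8 199.3 104.1] [501.6 192.6 100.5] [516.4 207.5 108. ] ((509.1380310058594, 200.1669158935547), 7.963917255401611)
valve 85 112 95 [510.1 198.4  98.6] [496.8 186.9  85. ] [522.3 211.2 108. ] ((509.7655944824219, 199.75927734375), 13.052857398986816)
valve 68 80 114 [510.2 197.4  72.2] [493.  181.9  68.3] [526.4 216.9  79.1] ((509.693603515625, 199.50706481933594), 17.953540802001953)
valve 50 64 334 [509.9 197.7  56. ] [480.9 170.3  50.2] [539.3 229.5  63.4] ((509.3297424316406, 200.15609741210938), 30.04145622253418)
```

apply_moves(motion="0.042 -0.02 0 0;0.042 -0.02 0 0;0.042 -0.02 0 0;0.042 -0.02 0 0;0.042 -0.02 0 0;0.042 -0.02 0 0;0.042 -0.02 0 0;0.043 -0.019 0 0", fingers=1)

```text
time: 2.05
tool_pos: [466.2, -174.8, 226.9]
tcp_rot: [3.141, -0.0, 0.465]
contact_force: [0.3, -1.1, 0.8]
grip_width: 91.9
finger_force: 0.0
```

apply_moves(motion="0 0 0 -8;0 0 0 -8;0 0 0 -7.3;0 0 0 0")

```text
time: 2.55
tool_pos: [465.4, -176.1, 226.7]
tcp_rot: [3.141, 0.0, 0.87]
contact_force: [0.6, 0.2, 0.3]
grip_width: 91.6
finger_force: 0.0
```

Run:
```python
from h import *
o,T=tool(); c=bot.capture("wrist"); print(o["tool_pos"],np.degrees(o["tcp_rot"]),o["contact_force"]); M=T@np.array(c["mount"]); print(np.array(c["mount"]).round(2))
cv2.imwrite("pics/w1.png",c["img"])
P,u,v=pts(c,T=M)
m=(np.hypot(P[:,0]-465,P[:,1]+176)<50)&(P[:,2]>70)&(P[:,2]<90); A=P[m]
print(len(A),cv2.minAreaRect(A[:,:2].astype(np.float32)),np.percentile(A[:,2],[5,50,95]))
C=np.r_[465.5,-176,0];
```

```text
[ 465.35274692 -176.07763979  226.74170486] [1.79992750e+02 2.41794511e-03 4.98728908e+01] [0.55007123 0.23687911 0.34297241]
[[  -0.     -0.95   -0.31   84.23]
 [   1.     -0.      0.     -1.35]
 [  -0.     -0.31    0.95 -157.96]
 [   0.      0.      0.      1.  ]]
814 ((464.03021240234375, -171.5293426513672), (62.94441223144531, 11.73921012878418), 49.92146301269531) [78.95258024 80.83899481 82.06731899]
```

View pics/w1.png

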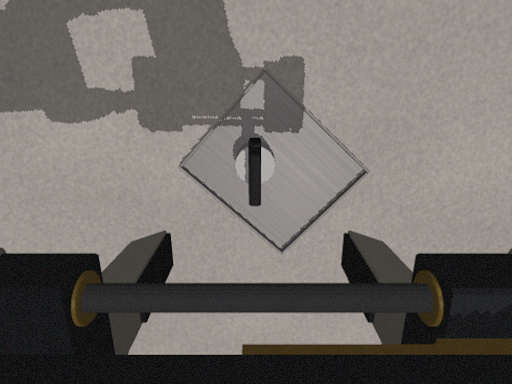

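The bar is at pixel (255,172), slightly left of the finger midline (257). I'll correct partway, descend and look again.

apply_moves(motion="0.0025 -0.003 0.03 0;0 0 0.04 0;0 0 0.035 0;0 0 0 0;0 0 0 0")

```text
time: 3.22
tool_pos: [465.4, -172.8, 123.0]
tcp_rot: [3.14, -0.0, 0.87]
contact_force: [-0.2, 0.3, 0.3]
grip_width: 91.8
finger_force: 0.0
```

Run:
```python
from h import *
o,T=tool(); c=bot.capture("wrist"); print(o["tool_pos"],o["contact_force"]); M=np.array(c["mount"])
cv2.imwrite("pics/w2.png",c["img"])
P,u,v=pts(c,T=T@M); Q,_,_=pts(c,T=M)
m=(np.hypot(P[:,0]-465,P[:,1]+174)<50)&(P[:,2]>76)&(P[:,2]<90)&(np.abs(Q[:,1])<20)
print(m.sum(),"world",cv2.minAreaRect(P[m][:,:2].astype(np.float32)),"tool",cv2.minAreaRect(Q[m][:,:2].astype(np.float32)),np.percentile(P[m][:,2],[5,50,95]))
# fingers
f=(Q[:,2]>-25)&(Q[:,2]<5)&(abs(Q[:,0])<20)
for s in (-1,1):
    g=f&(s*Q[:,1]>25); 
    if g.sum(): print("finger",s,g.sum(),(s*Q[g][:,1]).min())
```

```text
[ 465.40977773 -172.77657863  122.97188705] [-0.16637941  0.31029842  0.26982237]
1607 world ((464.13494873046875, -171.69703674316406), (63.61431884765625, 11.948054313659668), 50.22038650512695) tool ((-0.009923934936523438, -1.7576346397399902), (11.946852684020996, 63.614078521728516), 89.64025115966797) [79.30036999 80.83427978 81.88622244]
finger -1 1205 46.893812521386906
finger 1 1204 43.96640964597702
```

View pics/w2.png

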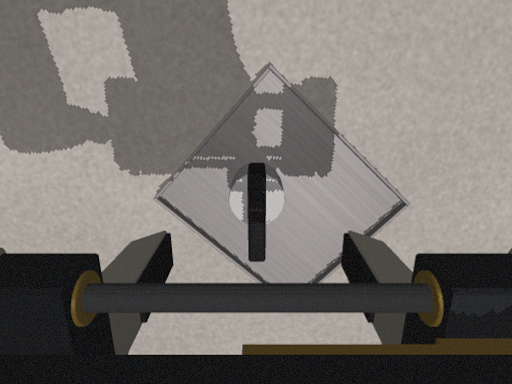

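The bar now lies midway between the fingers, at pixel column 257. I'll descend and grip.

apply_moves(motion="0 0 0.025 0;0 0 0.025 0;0 0 0.025 0;0 0 0 0;0 0 0 0")

```text
time: 3.9
tool_pos: [465.7, -172.9, 48.3]
tcp_rot: [3.139, -0.0, 0.871]
contact_force: [-0.2, -0.4, -0.6]
grip_width: 91.7
finger_force: 0.0
```

apply_moves(motion="0 0 0 0;0 0 0 0;0 0 0 0;0 0 0 0;0 0 0 0;0 0 0 0;0 0 0 0;0 0 0 0", fingers=-1)

```text
time: 4.9
tool_pos: [464.6, -172.3, 46.7]
tcp_rot: [-3.142, 0.0, 0.871]
contact_force: [-0.2, 0.2, 0.5]
grip_width: 16.2
finger_force: 0.0
```

apply_moves(motion="0 0 0 0;0 0 0 0;0 0 0 0")

```text
time: 5.28
tool_pos: [464.5, -172.2, 46.6]
tcp_rot: [-3.141, 0.0, 0.871]
contact_force: [0.2, -0.6, -1.8]
grip_width: 11.5
finger_force: 30.0
```

apply_moves(motion="0 0 -0.025 0;0 0 -0.045 0;0 0 -0.045 0;0 0 -0.035 0;0 0 0 0")

```text
time: 5.9
tool_pos: [465.9, -172.9, 199.1]
tcp_rot: [3.136, -0.001, 0.872]
contact_force: [-0.3, -0.2, -2.4]
grip_width: 11.7
finger_force: 30.0
```

apply_moves(motion="0.0317 -0.0259 0 0;0.0317 -0.0259 0 0;0.0317 -0.0259 0 0;0.0317 -0.0259 0 0;0.0317 -0.0259 0 0;0.0317 -0.0259 0 0;0.0317 -0.0259 0 0;0.0317 -0.0259 0 0")

```text
time: 6.9
tool_pos: [468.3, 156.3, 194.8]
tcp_rot: [-3.14, 0.002, 0.871]
contact_force: [0.2, -0.9, -1.7]
grip_width: 11.9
finger_force: 30.0
```

apply_moves(motion="0 0 0 0;0 0 0 0")

```text
time: 7.15
tool_pos: [468.6, 154.7, 195.4]
tcp_rot: [-3.14, 0.002, 0.872]
contact_force: [0.8, -0.2, -1.9]
grip_width: 11.6
finger_force: 30.0
```

```bash
cat > valve.py <<'E'
from h import *
import sys
o,T=tool(); c=bot.capture("wrist"); print(o["tool_pos"],np.degrees(o["tcp_rot"]).round(2)); M=np.array(c["mount"])
P,u,v=pts(c,T=T@M); Q,_,_=pts(c,T=M)
near=np.hypot(P[:,0]-509.5,P[:,1]-200)<40
def circ(A):
    f=lambda p: np.hypot(A[:,0]-p[0],A[:,1]-p[1])-p[2]
    return f
for lo,hi in [(104,112),(97,102),(92,95),(71,77),(55,60)]:
    m=near&(P[:,2]>lo)&(P[:,2]<hi)
    if m.sum()>5: print(lo,hi,m.sum(),"W",np.round(cv2.minEnclosingCircle(P[m][:,:2].astype(np.float32))[0],1),"T",cv2.minEnclosingCircle(Q[m][:,:2].astype(np.float32)),P[m][:,2].max())
m=near&(P[:,2]>60)&(P[:,2]<112)
cu,cv_=u[m].mean(),v[m].mean(); print("px",cu,cv_)
x0=int(max(0,cu-60));y0=int(max(0,cv_-60))
cv2.imwrite("pics/%s.png"%sys.argv[1],np.hstack([cv2.resize(c["img"][y0:y0+120,x0:x0+120],(480,480),interpolation=cv2.INTER_CUBIC)]))
cv2.imwrite("pics/%s_full.png"%sys.argv[1],c["img"])
np.savez("%s.npz"%sys.argv[1],Q=Q,P=P,u=u,v=v,T=T,M=M,img=c["img"],f=[c["fx"],c["fy"],c["cx"],c["cy"]])
E
python3 valve.py v1
```

```text
[468.60094022 154.73545489 195.37446558] [-1.7993e+02  1.3000e-01  4.9960e+01]
104 112 260 W [508.1 203.6] T ((63.03401565551758, -1.1175135374069214), 7.197251319885254) 110.20869054566265
97 102 96 W [508.1 203.6] T ((63.05419158935547, -1.1051148176193237), 12.831249237060547) 101.98112262193132
92 95 24 W [507.9 203.7] T ((62.98130798339844, -1.2958917617797852), 13.037126541137695) 94.96176607679081
71 77 772 W [507.9 203.7] T ((63.04301834106445, -1.191455364227295), 17.951398849487305) 76.5091194843883
55 60 2149 W [507.9 203.7] T ((63.07859420776367, -1.1811554431915283), 29.957592010498047) 59.93329405408434
px 256.80187416331995 111.64524765729585
```

View pics/v1_full.png

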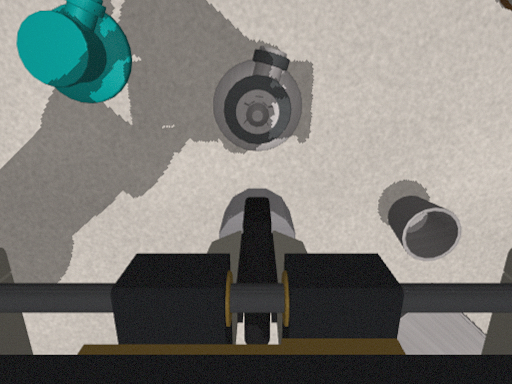

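View pics/v1.png

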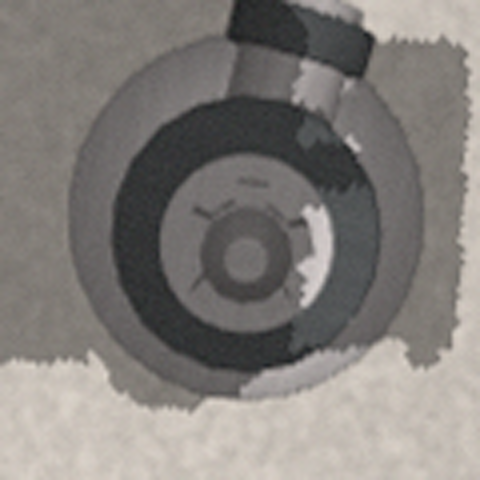

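The picture shows the chrome valve at pixel (257,108), with spline marks around its stem, ahead of the held handle. Next I'll find the tooth angles from depth.

```bash
python3 - <<'E'
import numpy as np
d=np.load("v1.npz"); Q,P=d["Q"],d["P"]
x=Q[:,0]-63.05; y=Q[:,1]+1.15; r=np.hypot(x,y); a=np.degrees(np.arctan2(y,x)); z=P[:,2]
m=(r<20)&(z>64); print("shoulder z",np.median(z[(r>14)&(r<17.5)&(z>66)]))
m=(r>9.8)&(r<13.6)
for k in range(-180,180,12):
    s=m&(a>=k)&(a<k+12); print(k, s.sum(), np.round((z[s]>90).mean(),2), np.round((z[s]>80).mean(),2))
t=m&(z>85)
w=np.exp(1j*np.radians(5*a[t])); n=m&(z<80); w2=np.exp(1j*np.radians(5*a[n]))
print("teeth phase",np.degrees(np.angle(w.mean()))/5,abs(w.mean()),"gaps",np.degrees(np.angle(w2.mean()))/5,abs(w2.mean()),t.sum(),n.sum())
E
python3 - <<'E'
import cv2
c=cv2.imread("pics/v1_full.png")[82:140,228:290]
g=cv2.resize(c,None,fx=9,fy=9,interpolation=cv2.INTER_CUBIC)
g=cv2.convertScaleAbs(g,alpha=1.8,beta=-40); cv2.imwrite("pics/v1z.png",g)
E
```

```text
shoulder z 74.15120261561472
-180 6 0.0 0.0
-168 5 0.0 0.0
-156 10 1.0 1.0
-144 13 1.0 1.0
-132 17 0.71 0.82
-120 11 0.0 0.0
-108 12 0.0 0.0
-96 6 0.17 0.17
-84 11 1.0 1.0
-72 14 1.0 1.0
-60 23 0.61 0.78
-48 16 0.0 0.0
-36 15 0.0 0.0
-24 14 0.0 0.0
-12 15 0.67 0.73
0 22 0.82 0.82
12 17 0.71 0.82
24 13 0.0 0.0
36 14 0.0 0.0
48 15 0.0 0.0
60 23 0.57 0.7
72 12 1.0 1.0
84 11 1.0 1.0
96 5 0.0 0.0
108 12 0.0 0.0
120 8 0.0 0.0
132 16 0.62 0.75
144 12 1.0 1.0
156 12 1.0 1.0
168 6 0.0 0.0
teeth phase 6.328185284909834 0.686506920504942 gaps -29.736252473415156 0.5086355924861978 193 187
```

View pics/v1z.png

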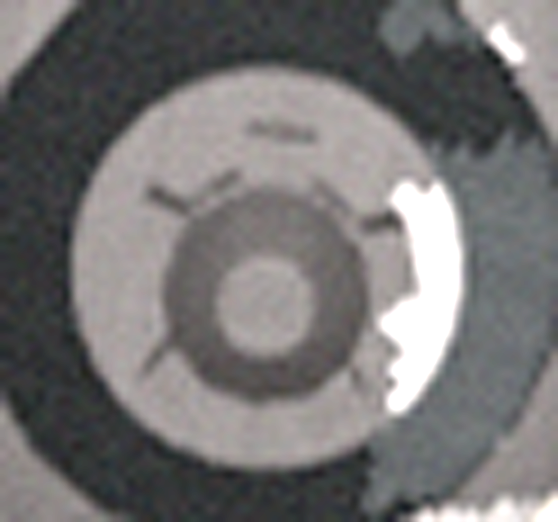

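Run:
```python
import numpy as np
d=np.load("v1.npz"); Q=d["Q"];img=d["img"]
m=(Q[:,0]>12)&(Q[:,0]<40)&(abs(Q[:,1])<12)&(Q[:,2]>-40)&(Q[:,2]<-25)
A=Q[m]; print(m.sum(),A.min(0),A.max(0),np.median(A,0))
m=(abs(Q[:,1]+1.5)<30)&(Q[:,0]>5)&(Q[:,0]<30)&(Q[:,2]>0)&(Q[:,2]<12)
A=Q[m]; print("hub top",m.sum(),A.min(0),A.max(0))
f=lambda p:np.hypot(A[:,0]-p[0],A[:,1]-p[1])
```

```text
1396 [ 12.01786195  -7.36611717 -35.94281015] [ 32.19946712   8.26544722 -25.03741522] [ 23.80757571  -1.44915631 -34.11648572]
hub top 875 [  5.025607   -22.83775606   0.06580084] [20.65385245 19.57484773 11.98813369]
```

apply_moves(motion="0.021 0.0003 0 0;0.021 0 0 0;0.021 0 0 0;0 0 0 6;0 0 0.01 0;0 0 0 0;0 0 0 0")

```text
time: 8.07
tool_pos: [510.0, 202.7, 186.5]
tcp_rot: [-3.141, 0.0, 0.767]
contact_force: [0.3, 0.4, -2.2]
grip_width: 11.8
finger_force: 30.0
```

apply_moves(motion="0 0 0.015 0;0 0 0.013 0;0 0 0.008 0;0 0 0.004 0;0 0 0 0;0 0 0 0")

```text
time: 8.82
tool_pos: [510.4, 203.3, 147.0]
tcp_rot: [3.141, -0.001, 0.767]
contact_force: [-0.4, -0.1, -2.0]
grip_width: 11.8
finger_force: 30.0
```

apply_moves(motion="0 0 0.003 0;0 0 0.002 0;0 0 0.001 0;0 0 0 0;0 0 0 0")

```text
time: 9.45
tool_pos: [510.2, 203.2, 140.8]
tcp_rot: [3.141, -0.0, 0.767]
contact_force: [0.8, 0.2, -2.4]
grip_width: 11.8
finger_force: 30.0
```

apply_moves(motion="0 0 0.001 0;0 0 0.001 0;0 0 0.001 0;0 0 0 0;0 0 0 0")

```text
time: 10.07
tool_pos: [510.1, 203.2, 137.7]
tcp_rot: [3.141, 0.0, 0.767]
contact_force: [0.0, 0.7, -2.3]
grip_width: 11.9
finger_force: 30.0
```

apply_moves(motion="0 0 0.001 0;0 0 0.001 0;0 0 0 0;0 0 0 0")

```text
time: 10.58
tool_pos: [510.1, 203.2, 135.7]
tcp_rot: [3.142, 0.0, 0.767]
contact_force: [0.5, -0.0, -1.9]
grip_width: 11.9
finger_force: 30.0
```

apply_moves(motion="0 0 0.001 0;0 0 0.001 0;0 0 0.001 0;0 0 0 0;0 0 0 0")

```text
time: 11.2
tool_pos: [510.2, 203.2, 132.7]
tcp_rot: [3.141, -0.0, 0.767]
contact_force: [-0.3, -0.0, -1.1]
grip_width: 12.0
finger_force: 30.0
```

apply_moves(motion="0 0 0.001 0;0 0 0.001 0;0 0 0.001 0;0 0 0 0;0 0 0 0")

```text
time: 11.82
tool_pos: [510.1, 203.2, 129.7]
tcp_rot: [3.142, 0.0, 0.767]
contact_force: [-0.3, 0.4, -1.8]
grip_width: 11.9
finger_force: 30.0
```

apply_moves(motion="0 0 0.002 0;0 0 0.002 0;0 0 0.002 0;0 0 0.002 0;0 0 0 0;0 0 0 0")

```text
time: 12.58
tool_pos: [510.1, 203.2, 121.7]
tcp_rot: [3.141, -0.0, 0.767]
contact_force: [-0.0, -0.0, -2.0]
grip_width: 11.7
finger_force: 30.0
```

apply_moves(motion="0 0 0.001 0;0 0 0.001 0;0 0 0.001 0;0 0 0 0;0 0 0 0")

```text
time: 13.2
tool_pos: [510.1, 203.2, 118.7]
tcp_rot: [3.141, 0.0, 0.767]
contact_force: [-0.2, 1.1, -2.4]
grip_width: 11.8
finger_force: 30.0
```

apply_moves(motion="0 0 0.0005 0;0 0 0.0005 0;0 0 0.0005 0;0 0 0 0;0 0 0 0")

```text
time: 13.82
tool_pos: [510.2, 203.2, 117.4]
tcp_rot: [3.141, -0.0, 0.767]
contact_force: [-1.3, -0.3, 1.3]
grip_width: 11.8
finger_force: 30.0
```

apply_moves(motion="0 0 0.0005 0;0 0 0.0005 0;0 0 0 0;0 0 0 0")

```text
time: 14.32
tool_pos: [510.2, 203.2, 116.3]
tcp_rot: [3.141, -0.0, 0.767]
contact_force: [-0.3, 0.5, 2.4]
grip_width: 11.9
finger_force: 30.0
```

apply_moves(motion="0 0 0 6;0 0 0 7;0 0 0 7;0 0 0 7;0 0 0 7;0 0 0 4;0 0 0 0;0 0 0 0")

```text
time: 15.32
tool_pos: [510.0, 203.0, 116.1]
tcp_rot: [3.141, 0.0, 0.105]
contact_force: [-1.9, -1.9, 3.9]
grip_width: 11.8
finger_force: 30.0
```

```bash
cat > s.py <<'E'
from h import *
o=bot.get_obs(); print(o["time"],o["tool_pos"].round(1),np.degrees(o["tcp_rot"]).round(2),o["contact_force"].round(1),o["moment"].round(2),o["joint_positions"].round(2))
E
python3 s.py
```

```text
15.325 [510.  203.  116.1] [1.7998e+02 3.0000e-02 6.0100e+00] [-1.9 -1.9  3.9] [-0.34  0.41  0.12] [ 0.24  0.5   1.61 -0.    1.04  1.71]
```

apply_moves(motion="0 0 0 3;0 0 0 3;0 0 0 0;0 0 0 0")

```text
time: 15.82
tool_pos: [510.0, 203.0, 116.1]
tcp_rot: [3.141, 0.0, 0.0]
contact_force: [-1.8, -1.8, 2.6]
grip_width: 12.0
finger_force: 30.0
```

```bash
python3 s.py
```

```text
15.825 [510.  203.  116.1] [1.7998e+02 2.0000e-02 1.0000e-02] [-1.8 -1.8  2.6] [-0.49  0.51  0.11] [ 0.24  0.5   1.61 -0.    1.04  1.81]
```

apply_moves(motion="0 0 0 3;0 0 0 3;0 0 0 0;0 0 0 0")

```text
time: 16.32
tool_pos: [510.1, 203.0, 116.2]
tcp_rot: [3.141, 0.0, -0.104]
contact_force: [-2.6, -2.9, 2.8]
grip_width: 12.2
finger_force: 30.5
```

```bash
python3 s.py
```

```text
16.325 [510.1 203.  116.2] [179.97   0.    -5.96] [-2.6 -2.9  2.8] [-0.57  0.4   0.69] [ 0.24  0.5   1.61 -0.    1.04  1.91]
```

apply_moves(motion="0 0 0 2;0 0 0 0;0 0 0 0")

```text
time: 16.7
tool_pos: [510.2, 203.1, 116.2]
tcp_rot: [3.141, -0.0, -0.14]
contact_force: [-1.3, -3.6, 3.5]
grip_width: 12.4
finger_force: 31.2
```

```bash
python3 s.py
```

```text
16.7 [510.2 203.1 116.2] [ 1.7999e+02 -2.0000e-02 -8.0500e+00] [-1.3 -3.6  3.5] [-0.67  0.24  0.74] [ 0.24  0.5   1.61 -0.    1.03  1.95]
```

apply_moves(motion="0 0 0 -2;0 0 -0.0005 0;0 0 -0.0003 0;0 0 0 0")

```text
time: 17.2
tool_pos: [510.1, 203.2, 116.9]
tcp_rot: [3.141, -0.0, -0.106]
contact_force: [-0.8, -2.9, 2.0]
grip_width: 12.1
finger_force: 30.2
```

apply_moves(motion="0 0 0 0;0 0 0 0;0 0 0 0;0 0 0 0;0 0 0 0;0 0 0 0;0 0 0 0;0 0 0 0", fingers=0.3)

```text
time: 18.2
tool_pos: [510.1, 203.2, 117.0]
tcp_rot: [3.142, -0.0, -0.106]
contact_force: [0.2, 0.1, -0.7]
grip_width: 59.9
finger_force: 0.0
```

apply_moves(motion="0 0 -0.01 0;0 0 -0.03 0;0 0 -0.04 0;0 0 -0.02 0;-0.03 0 0 0;-0.03 0 0 0;0 0 0 0;0 0 0 0")

```text
time: 19.2
tool_pos: [451.3, 209.6, 217.7]
tcp_rot: [-3.141, -0.002, -0.106]
contact_force: [0.4, -0.3, -0.4]
grip_width: 59.6
finger_force: 0.0
```

```bash
python3 s.py
python3 - <<'E'
from h import *
o,T=tool(); c=bot.capture("wrist"); P,u,v=pts(c,T=T@np.array(c["mount"]))
cv2.imwrite("pics/e.png",c["img"])
n=np.hypot(P[:,0]-509,P[:,1]-202)<45
m=n&(P[:,2]>130)&(P[:,2]<165)
print("bar",cv2.minAreaRect(P[m][:,:2].astype(np.float32)),np.percentile(P[m][:,2],[5,50,95]))
E
```

```text
19.2 [451.3 209.6 217.7] [-1.7997e+02 -1.0000e-01 -6.0600e+00] [ 0.4 -0.3 -0.4] [ 0.11  0.07 -0.01] [ 0.28  0.3   1.61 -0.    1.23  1.96]
bar ((508.0121765136719, 204.06796264648438), (12.023259162902832, 64.0727767944336), 88.40863800048828) [150.42950481 151.90509127 153.15737095]
```

View pics/e.png

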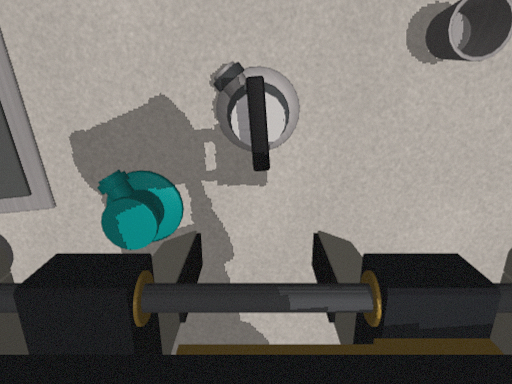

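The bar top is at z = 152 mm, exactly the home height. The bar stayed put while the tool kept turning under 0.7 N m, so the valve is at its stop. The handle is free and the tool is clear.

```bash
python3 -c "
from plant import bot; print(bot.close_job())"
```

```text
the job is handed in; nothing more can be done
None
```

The handle is fully home on the valve, which I turned clockwise to its shut stop before letting go. The teeth meshed on the first approach, so no rocking was needed. The stem was never pressed near its stop, I didn't touch the cup, bottle or jar, and I handed the job in at about 19 s.

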